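Clamp the chocolate plinth on the carving slab

TASK

Set the chocolate plinth down gently (do not drop it) on the marble slab, pushed home into the corner between the fence and the side stop, and let go of it. Then turn the ball knob clockwise until the cam holds the plinth snugly against the fence: firm (around 12 N) but no more, because the chocolate cracks above 30 N. Leave the clamp holding it, and leave the bowl, jar and spatula where they are.

Things in the scene. Friction and masses are not known exactly. Their poses are not given: they have to be found in the camera images.
- plinth: Loose dark chocolate plinth, 0.28 kg: a base 120 (its x) x 60 (its y) x 16 mm high, and centred on that a narrower block 76 (x) x 44 (y) x 30 mm high, 46 mm high in all. Origin at the centre of the underside, z up. Either end may face the fence. It starts upright on the bench. Pinch the upper block across its 44 mm, above the base.
- slab: Fixed marble slab on the bench, 20 mm thick (top at z = 20 mm in its frame), 300 mm along its x (-180 to +120 mm), 190 mm along its y. Origin on the bench under the middle of the place where the plinth goes, the plinth's long side along the slab's x. The fence is at its +x end, the ball knob and cam at its -x end, the side stop at -y. The cam's vertical axis is at x = -106, y = -6 mm.
- stop (a point): Middle of the top edge of the side stop's plinth-side face: a low steel bar fixed on the slab, 60 mm along the slab's x, 12 mm high above the slab; the face looks to the slab's +y and lies at slab x = 5, y = -32, z = 32 mm. With the plinth home its long side touches this face, its origin 30 mm to the +y of it (slab y = -2 mm). Axes are those of the slab.
- fence: Steel fence block fixed across the slab's +x end, 24 x 90 x 18 mm, with a pad before it (10 x 80 x 15 mm) that the plinth's end butts against. Origin at the foot of the block's -x face, slab x = 82 mm; axes are the slab's. The pad's face is set by screws at 18 to 26 mm before the origin, different each time and not measured: find it by feel. It is sprung: 10 N per mm, 4 mm of give.
- ball (a point): Centre of the smooth black ball knob, 48 mm diameter, on a thin vertical stem, 95 mm above the bench. It does not shift when turned. Slippery: it turns with the fingers only if they grip it level with this centre, with 30 N or more; gripped higher or lower it slips out. The clamped plinth's top is 66 mm above the bench, its upper block 60 mm or more from the knob's axis.
- cam (a joint): Turn of the ball knob and the cam fixed to it, rad, 0 to 2.8, growing clockwise seen from above; 0 is fully open, it starts at 0.1 to 0.4. It meets the home plinth between 1.2 and 2.0 rad; each further 0.1 rad then adds about 11 N. Turning it free takes about 0.12 N m (friction, either way); a squeeze of 12 N takes about 0.25 N m more. It stays where it is left when released.
- disc (a point): Centre of the cam's steel disc, radius 46 mm, 13 mm thick (2 to 15 mm above the slab's top), 12 mm off the knob's axis. At cam angle 0 it lies to the slab's -x of the axis, at 1.57 to its +y: the cam then reaches 46 - 12 cos(angle) mm from the axis towards the plinth. As it turns its rim rubs the plinth's end towards the side stop.
- bowl: Loose steel bowl, 110 mm across, 50 mm high; a bystander. Origin under its centre.
- jar: Loose amber glass jar, 60 mm across, 85 mm high; a bystander. Origin under its centre.
- spatula: Loose spatula lying on the bench; a bystander.
Not all that is in view belongs to the job. Leave any purple look-alike of the plinth alone.

How it is judged:
By the outcome, as a careful person would: the job done as asked, in the order asked, and still so for the second after the job is handed in, with the robot touching nothing.
It also fails if it takes over 72 s, if anything falls off the work surface, if the arm or the gripper's body presses on something with over 40 N, if the wrist force passes 120 N, or if a joint passes its speed limit or range.

ROBOT

A 6-joint arm with a two-finger parallel gripper is mounted at the origin on the work surface. World frame = base frame: x ahead of the robot, y to its left, z up, the work surface at z = 0. Lengths are in mm, angles in rad, forces in N, time in s.
With the tool pointing down it reaches from about 300 to 775 mm from the base axis. Payload 14.6 kg.
Tool frame: the origin (TCP) lies on the centre line of the jaws, within the pads' length; the fingertips stand 22 mm ahead of it and the grasp point (between the pads) lies 3 mm ahead of it (manip.tcp_to_tips is the distance from the TCP to the fingertips, in mm); z points along the fingers, y is the direction in which the jaws open and shut (so a half turn about z gives the same grasp; the last joint's range is limited). The gripper opens to 94 mm and grips with 3 to 60 N. Pads are 16 mm wide; open, the fingers measure 119 mm over their backs; the gripper's body (75 mm by 177 mm) begins 78 mm behind the grasp point.
Start: joints at [-1.363, 0.3, 1.521, -0, 1.321, -0.067], TCP at [149.238, -529.356, 227.446] pointing down, gripper open.
Joint ranges: [-3.03, 3.03], [-0.79, 2.21], [0.23, 2.52], [-1.04, 4.18], [0, 3.07], [-2.55, 2.55]. Speed limits (rad/s): [2.22, 2.22, 2.57, 3.14, 3.14, 3.14].

INTERFACE

Orientations are given as [roll, pitch, yaw] about the fixed x, y, z axes, in that order (R = Rz(yaw) Ry(pitch) Rx(roll)).
In Python, from cell import manip, vision, workorder gives the robot as it stands.
- The arm moves only by the tool carry_out, never from a script. Its argument "deltas" is a list of rows, each a list of 3 entries, a list of its own where there are three numbers: the shift along the tool's x, y, z in cm, then the turn about the tool's z in degrees, then the opening, from 0 (shut) to 1 (fully open). A call has 1 to 20 rows; each row shifts and turns the commanded pose from where the row before left it, along the tool's axes as they then stand; what a row does not reach is not made up. A row lasts 1/12 s, in which the tool goes at most 41.7 mm and 7.16 degrees, less where a joint would pass 70% of its speed; a pose out of reach is approached as far as the arm can. A call with a gripper value outside its range is refused whole. The fingers move at their own pace and stop on an object; "grip_force" is the grip in N (left out, the last holds). Time passes only in rows, so rows that do not move let the fingers close. It gives the time, the measured TCP pose, the force and the opening at its end, in the units of the state.
- manip.read_state(): the state, without advancing time (a new reading comes with each control period).
- vision.camera(name): name is "side" or "top"; returns (picture, depth): 384x512x3 uint8, red, green, blue; 384x512 float32, mm along the optical axis (not along the pixel's ray), 0 where there is no reading.
- vision.calibration(name): a dict with "mtx" (3x3 intrinsics, pixels), "eye" and "orientation" of the camera in the world. Camera axes: x right, y down, z forward; pixel columns grow to the right and rows downward; lengths in mm; the calibration is good to about 2 mm. A picture is of the moment at which its call begins. calibration takes no time and is no camera call.
- workorder.sign_off(): hands the job in, once; it reports no verdict.
The state is a dict: "clock": time; "joints": joint angles; "qd": joint speeds; "effort": joint torques, N m; "eef_pos": TCP position; "eef_rot": TCP orientation; "wrist_force": force on the tool from outside, world axes, zero at the start; "moment": the same for the moment, N m; "finger_gap": finger opening in mm.
Only numpy, scipy, OpenCV 4.12 (cv2) and the standard library are available. Lean on these libraries where they do the work, as an engineer would, in place of code of your own. Each camera call takes 0.05 s, during which the arm holds its last target.

## Working session

There is one attempt and no reset: what is moved stays moved. The work goes in short steps, Python scripts to look and compute and a tool call to move; the robot and the scene stay as the last step left them, time stands still between calls to the robot, and variables do not carry over. Pictures are saved under pics/ and viewed, and the job is handed in when it is done.

Besides the shell and the picture viewer there is one more tool, called after ">>>" as name([rows], argument=value, ...), one row to a line, values as JSON. carry_out: Moves the arm, as the interface text tells. Its arguments: {"type":"object","properties":{"deltas":{"type":"array","items":{"type":"array"}},"grip_force":{"type":"number"}},"required":["deltas"]}

```bash
mkdir -p pics; ls; cat > h.py <<'E'
import numpy as np, cv2
from cell import manip, vision, workorder
def grab(tag):
    o={}
    for n in ("top","side"):
        p,d=vision.camera(n); cv2.imwrite(f"pics/{tag}_{n}.png",p[:,:,::-1]); np.savez(f"pics/{tag}_{n}.npz",p=p,d=d); o[n]=(p,d)
    return o
def world(n,d):
    c=vision.calibration(n); K=np.array(c["mtx"]); v,u=np.mgrid[:384,:512]
    P=np.stack([(u-K[0,2])/K[0,0]*d,(v-K[1,2])/K[1,1]*d,d],-1)
    R=rot(c["orientation"])
    return P@R.T+np.array(c["eye"])
def rot(o):
    from scipy.spatial.transform import Rotation as Ro
    o=np.array(o)
    return o if o.shape==(3,3) else Ro.from_euler("xyz",o).as_matrix()
E
python3 - <<'E'
from h import *
print(manip.read_state()); 
for n in("top","side"): print(vision.calibration(n))
grab("a")
E
```

```text
pics
{'clock': 0.0, 'joints': array([-1.36261201e+00,  3.00446981e-01,  1.52158022e+00, -1.64954751e-05,
        1.32073683e+00, -6.65907404e-02]), 'qd': array([-2.49972605e-04, -1.38751317e-03,  1.53433468e-03,  9.06007994e-04,
        2.01342202e-04,  3.08917305e-05]), 'effort': array([ 1.45080387e-03, -5.31802726e+01, -3.52738667e+01,  7.08469050e-02,
        2.41729862e-02, -9.91357524e-05]), 'eef_pos': array([ 149.17883977, -529.12581417,  226.89992139]), 'eef_rot': array([-3.14042280e+00, -6.20033455e-05,  2.74779112e-01]), 'wrist_force': array([0.24930284, 0.23264931, 0.74912787]), 'moment': array([ 0.01425848,  0.0127381 , -0.02764161]), 'finger_gap': 94.08138444978192}
{'mtx': array([[496.32659579,   0.        , 257.29247193],
       [  0.        , 496.32659579, 191.15334338],
       [  0.        ,   0.        ,   1.        ]]), 'eye': array([ 385.97201924,    7.79552707, 1907.11520377]), 'orientation': array([-3.02482931e+00,  2.21435166e-03, -1.56807662e+00])}
{'mtx': array([[376.86214162,   0.        , 257.63079715],
       [  0.        , 376.86214162, 188.06965347],
       [  0.        ,   0.        ,   1.        ]]), 'eye': array([160.76912838, 785.01207525, 916.82433391]), 'orientation': array([-2.31002529,  0.0125262 , -2.62857749])}
```

View pics/a_top.png

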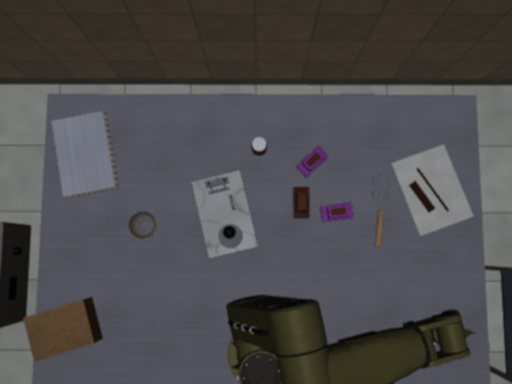

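View pics/a_side.png

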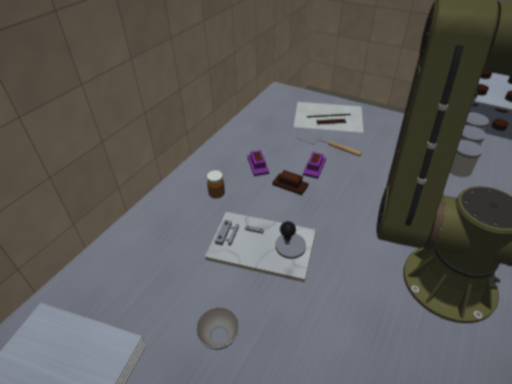

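The top view (image up = world +x, right = −y) shows the slab around (225,214), with the fence at (217,184) and the ball at (229,232). The dark plinth is at (301,202), with purple look-alikes at (312,161) and (337,212). The jar is at (259,146) and the bowl at (143,224). Next I measure the slab and plinth.

```bash
python3 - <<'E'
from h import *
for n,(x0,y0,x1,y1) in dict(top=(185,130,365,265),side=(195,140,335,280)).items():
    z=np.load(f"pics/a_{n}.npz"); p,d=z["p"],z["d"]
    W=world(n,d); 
    c=cv2.resize(p[y0:y1,x0:x1],None,fx=4.4,fy=4.2 if n=="top" else 4.2,interpolation=cv2.INTER_CUBIC)
    cv2.imwrite(f"pics/b_{n}.png",cv2.convertScaleAbs(c[:,:,::-1],alpha=1.5))
    print(n,"bench z", np.median(W[100:110,200:210,2]) if n=="top" else np.median(W[225:240,160:180,2]))
    # marble: bright unsaturated
    hsv=cv2.cvtColor(p,cv2.COLOR_RGB2HSV)
    for u,v in ([(229,232),(301,202),(217,184),(232,201),(245,247),(259,146)] if n=="top" else [(288,229),(290,178),(291,183),(224,232),(256,229),(290,248),(215,190)]):
        print((u,v),p[v,u],W[v,u].round(1))
E
```

```text
top bench z 0.42868862443754097
(229, 232) [24 23 23] [447.7 113.7 117.6]
(301, 202) [64 36 27] [ 563.3 -152.    48.3]
(217, 184) [76 77 85] [631.9 165.5  39.9]
(232, 201) [87 87 94] [568.  108.4  31.9]
(245, 247) [139 140 145] [394.7  58.5  19.9]
(259, 146) [155 159 170] [770.9   6.5  78.6]
side bench z -0.1776881458243338
(288, 229) [33 33 34] [443.3 128.7 111.2]
(290, 178) [60 32 19] [ 565.2 -143.6   45. ]
(291, 183) [22 15 12] [ 553.6 -128.3   38.3]
(224, 232) [115 119 130] [636.4 174.   37.1]
(256, 229) [113 116 124] [558.6 111.7  31.5]
(290, 248) [114 118 129] [432.5 130.2  34.2]
(215, 190) [53 34 20] [762.6  36.   45.5]
```

```bash
python3 - <<'E'
from h import *
z=np.load("pics/a_top.npz");W=world("top",z["d"]);p=z["p"]
np.set_printoptions(linewidth=250)
print(W[184:222:2,290:313:2,2].round(0).astype(int))
E
```

```text
[[ -2  -6   9   0   0   2   1  -3  -7   3  -2  -5]
 [ -6  11  -1  -2   2  -5  -1   1  -7   1   4   3]
 [  1  -2   6  18  24  17   6  12  23  13  -1   2]
 [ -8   1  16  20   3  23  21  21  15  18  -8  -4]
 [  8 -10  10  48  46  43  50  53  46   9   3  -7]
 [ -3   4  17  42  45  43  51  42  44  16  -8  -6]
 [ -1   0  17  42  42  48  41  48  44  21   3  -2]
 [ -2   3  17  50  48  43  45  48  46  15  -7  -1]
 [ -5  12  14  42  51  46  46  43  49   9   0  -3]
 [  0   3  14  55  36  50  45  47  35  18   4   0]
 [ -2   6  11  37  44  56  45  46  40  30   2   0]
 [ -3   0  14  51  41  44  48  45  48  10   2  -2]
 [ -6   0   9  43  45  41  55  49  44  19   2   4]
 [ -7   1  14  36  45  46  53  45  51  15   0   0]
 [ -7  -9  22  15  17  15  19  17  20   9  -4  -5]
 [  1  -1  20  18  12  17  21  16  15  28  -5  -1]
 [  2  -4  12  12  24  18  19  14   5  15  -4   2]
 [  2  -4  -2  -9   4  -3   6   3   7   1   9   1]
 [  4  -5   5 -14  -1   1   3   4   3   1  -5   7]]
```

View pics/b_top.png

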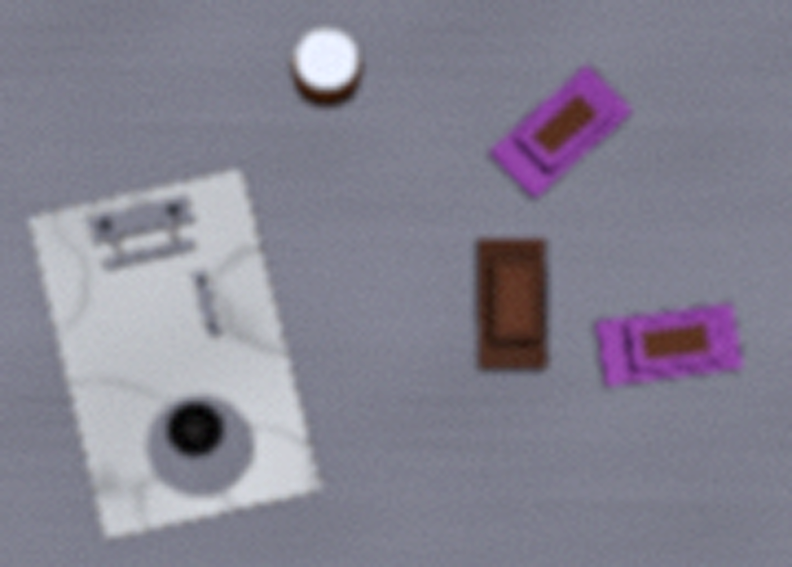

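View pics/b_side.png

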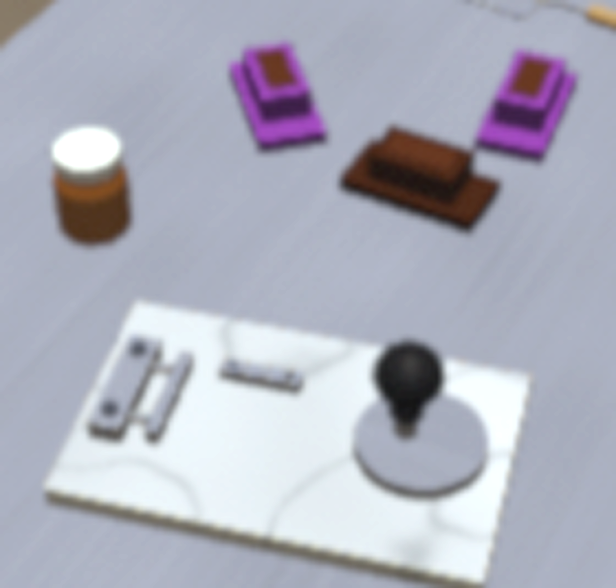

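```bash
cat > fit.py <<'E'
from h import *
from scipy.optimize import minimize
C={n:vision.calibration(n) for n in("top","side")}
def proj(n,P):
    c=C[n];R=rot(c["orientation"]);K=np.array(c["mtx"])
    q=(np.asarray(P)-c["eye"])@R; return q[:,:2]/q[:,2:]*[K[0,0],K[1,1]]+K[:2,2]
def box(x0,x1,y0,y1,z0,z1): return np.array([[x,y,z] for x in(x0,x1) for y in(y0,y1) for z in(z0,z1)],float)
S=8
def render(n,boxes,pose,win,zs=0):
    u0,v0,u1,v1=win;m=np.zeros(((v1-v0)*S,(u1-u0)*S),np.uint8)
    c,s=np.cos(pose[2]),np.sin(pose[2])
    for b in boxes:
        P=b@np.array([[c,s,0],[-s,c,0],[0,0,1]])+[pose[0],pose[1],zs]
        h=cv2.convexHull(proj(n,P).astype(np.float32))[:,0]
        h=((h+0.5-[u0,v0])*S-0.5)
        cv2.fillConvexPoly(m,np.round(h*16).astype(np.int32),255,shift=4)
    m=cv2.resize(m,None,fx=1/S,fy=1/S,interpolation=cv2.INTER_AREA)
    return cv2.GaussianBlur(m.astype(np.float32)/255,(0,0),0.7)
def fit(boxes,obs,wins,x0,zs=0):
    f=lambda x:sum(((render(n,boxes,x[:3] if len(x)==3 else x[:3],wins[n],zs)-obs[n])**2).sum() for n in obs)
    best=None
    x=np.array(x0,float)
    for st in(10,3,1):
        sim=np.vstack([x]+[x+d for d in np.diag([st,st,st*.01])])
        r=minimize(f,x,method="Nelder-Mead",options=dict(initial_simplex=sim,xatol=.02,fatol=1e-3,maxiter=200)); x=r.x
    return x,r.fun
PL=[box(-60,60,-30,30,0,16),box(-38,38,-22,22,16,46)]
def soft(p,score,lo,hi): return np.clip((score-lo)/(hi-lo),0,1).astype(np.float32)
E
cat > f1.py <<'E'
from fit import *
I={n:np.load(f"pics/a_{n}.npz")["p"].astype(float) for n in C}
# plinth : darkness relative to bench, dark brown
wins=dict(top=(284,180,320,226),side=(268,164,312,198))
obs={}
for n,(u0,v0,u1,v1) in wins.items():
    p=I[n][v0:v1,u0:u1]; b=p[...,2]; 
    bg=np.median(p[:,:3,2]); s=(bg-b)/(bg-35)
    s=np.clip(s,0,1); 
    hsv=p
    purple=(p[...,2]>p[...,1]*1.35)&(p[...,0]>p[...,1]*1.2)
    s[purple]=0; obs[n]=s.astype(np.float32)
    cv2.imwrite(f"pics/c_{n}.png",cv2.resize((s*255).astype(np.uint8),None,fx=8,fy=8))
for k in (["top"],["side"],["top","side"]):
    print("plinth",k,fit(PL,{n:obs[n] for n in k},wins,[563,-150,0]))
# slab
wins=dict(top=(185,165,265,265),side=(200,205,322,280))
o2={}
for n,(u0,v0,u1,v1) in wins.items():
    p=I[n][v0:v1,u0:u1].min(-1); 
    bg=np.median(p[:4]); 
    m=(p>bg+ (18 if n=="top" else 14)).astype(np.uint8)
    m=cv2.morphologyEx(m,cv2.MORPH_OPEN,np.ones((3,3)))
    c=max(cv2.findContours(m,0,2)[0],key=cv2.contourArea); h=cv2.convexHull(c)
    print(n,bg,p.max(),cv2.minAreaRect(c))
    M=np.zeros_like(m);cv2.fillConvexPoly(M,h,1);o2[n]=M.astype(np.float32)
    cv2.imwrite(f"pics/cs_{n}.png",cv2.resize(M*155+m*100,None,fx=6,fy=6))
for k in (["top"],["side"],["top","side"]):
    SB=[box(-180,120,-95,95,20 if k==["top"] else 20,20.01)]
    print("slab",k,fit(SB,{n:o2[n] for n in k},wins,[540,130,0.2]))
E
python3 f1.py
```

```text
plinth ['top'] (array([ 5.66355203e+02, -1.54714184e+02, -1.14445929e-03]), np.float64(2.700770616531372))
plinth ['side'] (array([ 5.69028783e+02, -1.54840047e+02, -1.39324994e-03]), np.float64(9.923858642578125))
plinth ['top', 'side'] (array([ 5.67920524e+02, -1.54679118e+02, -1.24091072e-03]), np.float64(15.204544067382812))
top 83.0 141.0 ((38.923824310302734, 48.78004455566406), (79.02892303466797, 50.53959655761719), 76.60750579833984)
side 114.0 169.0 ((60.20686340332031, 37.55760192871094), (101.84346008300781, 50.64776611328125), 12.380758285522461)
slab ['top'] (array([5.50060970e+02, 1.46131805e+02, 2.38984298e-01]), np.float64(79.94425964355469))
slab ['side'] (array([5.52442536e+02, 1.46930315e+02, 2.41432661e-01]), np.float64(87.23899841308594))
slab ['top', 'side'] (array([5.51334995e+02, 1.46550517e+02, 2.39229659e-01]), np.float64(179.61114501953125))
```

```bash
cat > f2.py <<'E'
from fit import *
I={n:np.load(f"pics/a_{n}.npz")["p"].astype(float) for n in C}
# ball: sphere silhouette fit at z=95, both cams + free
def sph(n,c,win,r=24):
    cam=C[n]; e=np.array(cam["eye"]); d=c-e; L=np.linalg.norm(d); d/=L
    cc=c-d*r*r/L; rr=r*np.sqrt(1-(r/L)**2)
    a=np.cross(d,[1,0,0]);a/=np.linalg.norm(a);b=np.cross(d,a)
    t=np.linspace(0,2*np.pi,60)
    P=cc+rr*(np.cos(t)[:,None]*a+np.sin(t)[:,None]*b)
    u0,v0,u1,v1=win; m=np.zeros(((v1-v0)*S,(u1-u0)*S),np.uint8)
    h=(proj(n,P)+.5-[u0,v0])*S-.5
    cv2.fillConvexPoly(m,np.round(h*16).astype(np.int32),255,shift=4)
    return cv2.GaussianBlur(cv2.resize(m,None,fx=1/S,fy=1/S,interpolation=cv2.INTER_AREA).astype(np.float32)/255,(0,0),.7)
W=dict(top=(219,220,240,243),side=(276,216,300,236))
ob={}
for n,(u0,v0,u1,v1) in W.items():
    g=I[n][v0:v1,u0:u1].mean(-1); print(n,np.percentile(g,[1,20,50,90]))
    ob[n]=np.clip((85-g)/(85-35),0,1) if n=="top" else np.clip((105-g)/(105-40),0,1)
for k in (["top"],["side"],["top","side"]):
    f=lambda x:sum(((sph(n,np.array([x[0],x[1],95.]),W[n])-ob[n])**2).sum() for n in k)
    x0=np.array([450,115.]);r=minimize(f,x0,method="Nelder-Mead",options=dict(initial_simplex=[x0,x0+[6,0],x0+[0,6]]))
    print("ball",k,r.x,r.fun)
f=lambda x:sum(((sph(n,x,W[n])-ob[n])**2).sum() for n in W)
x0=np.array([450,115.,95]);r=minimize(f,x0,method="Nelder-Mead",options=dict(initial_simplex=[x0,x0+[6,0,0],x0+[0,6,0],x0+[0,0,6]]))
print("ball3",r.x,r.fun)
for p in ([551.33,146.55,.2392],):
    c,s=np.cos(p[2]),np.sin(p[2]);R=np.array([[c,-s],[s,c]])
    for q in ([-106,-6],[0,-2],[5,-32],[82,0]): print(q,R@q+p[:2])
# overlay slab model
pose=[551.33,146.55,.2392]
B=[box(82,106,-45,45,20,38),box(56,66,-40,40,20,35),box(-25,35,-44,-32,20,32),box(-180,120,-95,95,20,20.01),box(-64,64,-32,-31.9,20,20.1)]
for n,(u0,v0,u1,v1) in dict(top=(185,165,265,265),side=(200,205,322,280)).items():
    k=7 if n=="top" else 6
    im=cv2.resize(I[n][v0:v1,u0:u1,::-1].astype(np.uint8),None,fx=6 if n=="top" else 6,fy=6,interpolation=cv2.INTER_CUBIC)
    im=cv2.convertScaleAbs(im,alpha=1.4)
    for b in B[:4]:
        c,s=np.cos(pose[2]),np.sin(pose[2]);P=b@np.array([[c,s,0],[-s,c,0],[0,0,1]])+[pose[0],pose[1],0]
        h=(proj(n,P)+.5-[u0,v0])*6
        for i in range(8):
            for j in range(i):
                if bin(i^j).count("1")==1: cv2.line(im,tuple(h[i].astype(int)),tuple(h[j].astype(int)),(0,0,255),1)
    cv2.imwrite(f"pics/d_{n}.png",im)
E
python3 f2.py
```

```text
top [  3.33333333  26.          84.66666667 127.66666667]
side [ 16.45666667  28.6        118.83333333 160.66666667]
ball ['top'] [449.17465474 115.33369655] 0.6848628418231792
ball ['side'] [449.72524288 116.85905238] 8.670465725417792
ball ['top', 'side'] [449.78305105 115.92091823] 10.30239426006715
ball3 [450.01725893 115.41883208  93.21727667] 9.663128132671263
[-106, -6] [449.76960331 115.60673216]
[0, -2] [551.80385096 144.60694435]
[5, -32] [563.76925449 116.64573696]
[82, 0] [630.99528174 165.97788937]
```

View pics/d_top.png

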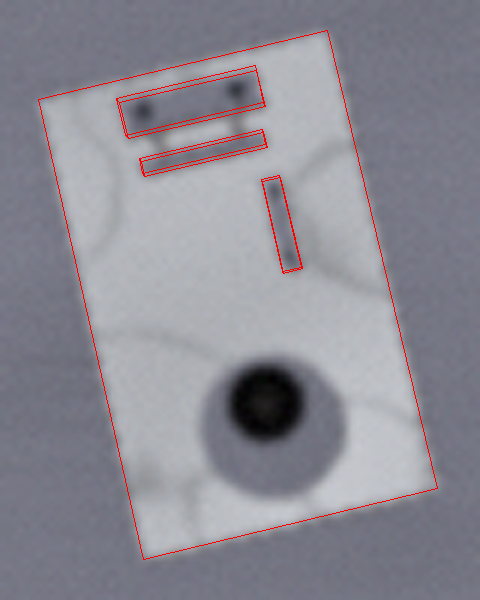

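View pics/d_side.png

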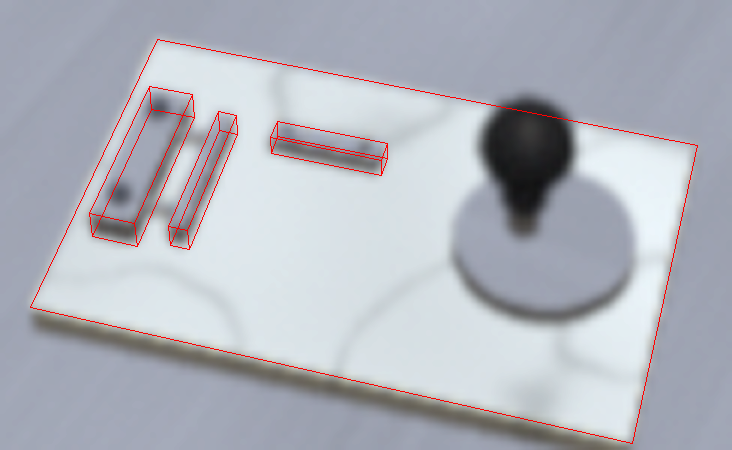

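The overlay matches the slab in both views: pose (551.3, 146.6), yaw 0.239, ball at about (449.7, 115.6). The pad face sits near slab x ≈ 56. The plinth is at (567, −154.7), yaw 0. Next I move above the plinth.

```bash
cat > go.py <<'E'
import sys
from h import *
def slab(x,y,p=(551.33,146.55,.2392)):
    c,s=np.cos(p[2]),np.sin(p[2]); return p[0]+c*x-s*y,p[1]+s*x+c*y
def delta(x,y,z,yaw):
    s=manip.read_state(); R=rot(s["eef_rot"]); d=R.T@(np.array([x,y,z])-s["eef_pos"])
    Yaw=np.arctan2(R[1,0],R[0,0]); t=-(yaw-Yaw); t=(t+np.pi)%(2*np.pi)-np.pi
    print("t",round(s["clock"],2),"pos",s["eef_pos"].round(1),"rpy",s["eef_rot"].round(3),"F",s["wrist_force"].round(1),"gap",round(s["finger_gap"],1),"j",s["joints"].round(2))
    print("tool cm",(d/10).round(2),"turn deg",np.degrees(t).round(2))
def inslab():
    s=manip.read_state();c,si=np.cos(.2392),np.sin(.2392);d=s["eef_pos"][:2]-[551.33,146.55]
    f=s["wrist_force"];print("t",round(s["clock"],2),"slab xy",(c*d[0]+si*d[1]).round(2),(-si*d[0]+c*d[1]).round(2),"z",s["eef_pos"][2].round(2),"yaw",s["eef_rot"][2].round(4),"F slab",(c*f[0]+si*f[1]).round(1),(-si*f[0]+c*f[1]).round(1),f[2].round(1),"M",s["moment"].round(2),"gap",s["finger_gap"].round(1))
E
python3 -c "
from go import *
delta(567.4,-154.7,226.9,-0.0013)"
```

```text
t 0.1 pos [ 149.2 -529.2  227. ] rpy [-3.141 -0.     0.275] F [-0.1 -0.2 -0.7] gap 93.9 j [-1.36  0.3   1.52 -0.    1.32 -0.07]
tool cm [ 5.041e+01 -2.469e+01  3.000e-02] turn deg 15.82
```

>>> carry_out([
  [[1.4, -0.68, 0], 0, 1],
  [[2.8, -1.37, 0], 0, 1],
  [[2.8, -1.37, 0], 0, 1],
  [[2.8, -1.37, 0], 0, 1],
  [[2.8, -1.37, 0], 0, 1],
  [[2.8, -1.37, 0], 0, 1],
  [[2.8, -1.37, 0], 0, 1],
  [[2.8, -1.37, 0], 0, 1],
  [[2.8, -1.37, 0], 0, 1],
  [[2.8, -1.37, 0], 0, 1],
  [[2.8, -1.37, 0], 0, 1],
  [[2.8, -1.37, 0], 0, 1],
  [[2.8, -1.37, 0], 0, 1],
  [[2.8, -1.37, 0], 0, 1],
  [[2.8, -1.37, 0], 0, 1],
  [[2.8, -1.37, 0], 0, 1],
  [[2.8, -1.37, 0], 0, 1],
  [[2.8, -1.37, 0], 0, 1],
  [[1.4, -0.69, 0], 5, 1],
  [[0, 0, 0], 5.4, 1],
], grip_force=15)

```text
clock: 1.77
eef_pos: [569.0, -151.9, 226.8]
eef_rot: [-3.141, 0.001, 0.093]
wrist_force: [-0.0, 0.7, -0.0]
finger_gap: 94.4
```

```bash
python3 -c "
from go import *
delta(567.4,-154.7,42.5,-0.0013)"
```

```text
t 1.77 pos [ 569.  -151.9  226.8] rpy [-3.141e+00  1.000e-03  9.300e-02] F [-0.   0.7 -0. ] gap 94.4 j [-0.32  0.39  1.4   0.    1.35  1.15]
tool cm [-0.17  0.28 18.43] turn deg 5.39
```

>>> carry_out([
  [[0, 0.2, 2], 5.4, 0.9],
  [[0, 0, 3], 0, 0.9],
  [[0, 0, 3], 0, 0.9],
  [[0, 0, 3], 0, 0.9],
  [[0, 0, 2.5], 0, 0.9],
  [[0, 0, 1.5], 0, 0.9],
  [[0, 0, 0], 0, 0.9],
  [[0, 0, 0], 0, 0.9],
])

```text
clock: 2.43
eef_pos: [567.4, -156.6, 77.4]
eef_rot: [-3.141, 0.001, -0.001]
wrist_force: [1.2, -0.3, -0.2]
finger_gap: 84.6
```

```bash
python3 -c "
from go import *
delta(567.4,-154.7,42.5,-0.0013);grab('e')"
```

```text
t 2.43 pos [ 567.4 -156.6   77.4] rpy [-3.141e+00  1.000e-03 -1.000e-03] F [ 1.2 -0.3 -0.2] gap 84.6 j [-0.33  0.54  1.55  0.    1.05  1.24]
tool cm [ 0.   -0.19  3.49] turn deg 0.03
```

View pics/e_side.png

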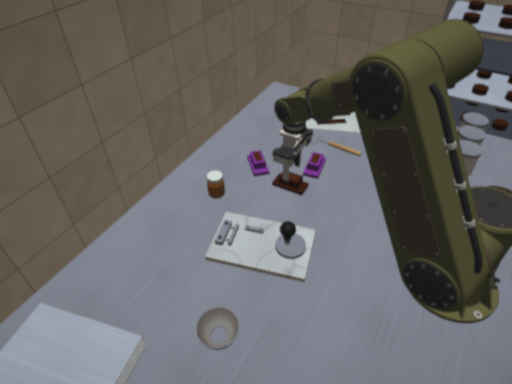

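The side view shows the open jaws straddling the plinth at about (291,180). I descend and pinch.

>>> carry_out([
  [[0, -0.19, 1], 0, 0.9],
  [[0, 0, 1], 0, 0.9],
  [[0, 0, 1], 0, 0.9],
  [[0, 0, 0.5], 0, 0.9],
  [[0, 0, 0], 0, 0.9],
  [[0, 0, 0], 0, 0.3],
  [[0, 0, 0], 0, 0.3],
  [[0, 0, 0], 0, 0.3],
  [[0, 0, 0], 0, 0.3],
  [[0, 0, 0], 0, 0.3],
  [[0, 0, 0], 0, 0.3],
  [[0, 0, 0], 0, 0.3],
], grip_force=18)

```text
clock: 3.53
eef_pos: [567.7, -155.2, 42.6]
eef_rot: [-3.141, -0.0, -0.001]
wrist_force: [-0.7, 1.9, 1.4]
finger_gap: 43.8
```

```bash
python3 -c "
from go import *
delta(567.4,-154.7,42.5,-0.0013)"
```

```text
t 3.53 pos [ 567.7 -155.2   42.6] rpy [-3.141e+00 -0.000e+00 -1.000e-03] F [-0.7  1.9  1.4] gap 43.8 j [-0.33  0.59  1.56  0.    0.98  1.24]
tool cm [-0.03 -0.05  0.01] turn deg 0.02
```

>>> carry_out([
  [[0, 0, -0.5], 0, 0.3],
  [[0, 0, -1.5], 0, 0.3],
  [[0, 0, -2], 0, 0.3],
  [[0, 0, -2], 0, 0.3],
  [[0, 0, -1], 0, 0.3],
])

```text
clock: 3.95
eef_pos: [568.2, -155.6, 114.9]
eef_rot: [3.141, -0.002, -0.001]
wrist_force: [0.9, -0.1, -2.9]
finger_gap: 44.2
```

```bash
python3 -c "
from go import *
x,y=slab(-7,2);print(x,y);delta(x,y,112.5,.2392)"
```

```text
544.0554542571363 146.83457729175237
t 3.95 pos [ 568.2 -155.6  114.9] rpy [ 3.141e+00 -2.000e-03 -1.000e-03] F [ 0.9 -0.1 -2.9] gap 44.2 j [-0.33  0.5   1.52 -0.    1.12  1.24]
tool cm [ -2.44 -30.24   0.21] turn deg -13.76
```

Plinth weight shows (−2.9 N) and the gap reads 44. Now I carry it across, then turn.

>>> carry_out([
  [[-0.1, -1.2, 0], 0, 0.3],
  [[-0.16, -2.0, 0], 0, 0.3],
  [[-0.18, -2.25, 0], 0, 0.3],
  [[-0.18, -2.25, 0], 0, 0.3],
  [[-0.18, -2.25, 0], 0, 0.3],
  [[-0.18, -2.25, 0], 0, 0.3],
  [[-0.18, -2.25, 0], 0, 0.3],
  [[-0.18, -2.25, 0], 0, 0.3],
  [[-0.18, -2.25, 0], 0, 0.3],
  [[-0.18, -2.25, 0], 0, 0.3],
  [[-0.18, -2.25, 0], 0, 0.3],
  [[-0.18, -2.25, 0], 0, 0.3],
  [[-0.18, -2.25, 0], 0, 0.3],
  [[-0.16, -1.6, 0], 0, 0.3],
  [[-0.1, -0.64, 0], 0, 0.3],
  [[0, 0, 0], -3.5, 0.3],
  [[0, 0, 0], -5, 0.3],
  [[0, 0, 0], -3.5, 0.3],
  [[0, 0, 0], -1.7, 0.3],
  [[0, 0, 0], 0, 0.3],
])

```text
clock: 5.62
eef_pos: [542.3, 146.4, 111.6]
eef_rot: [3.142, 0.001, 0.239]
wrist_force: [-0.3, -0.5, -1.5]
finger_gap: 43.9
```

```bash
python3 -c "
from go import *
x,y=slab(-7,2);delta(x,y,62.5,.2392);inslab();grab('g')
for n,(u0,v0,u1,v1) in dict(top=(185,130,285,265),side=(195,150,345,280)).items():
    p=np.load(f'pics/g_{n}.npz')['p'][v0:v1,u0:u1,::-1]
    cv2.imwrite(f'pics/g2_{n}.png',cv2.convertScaleAbs(cv2.resize(p,None,fx=4.4,fy=4.4,interpolation=2),alpha=1.4))"
```

```text
t 5.62 pos [542.3 146.4 111.6] rpy [3.142e+00 1.000e-03 2.390e-01] F [-0.3 -0.5 -1.5] gap 43.9 j [ 0.2   0.45  1.61 -0.    1.09  1.53]
tool cm [ 0.18 -0.    4.91] turn deg 0.01Traceback (most recent call last):
  File "<string>", line 3, in <module>
    x,y=slab(-7,2);delta(x,y,62.5,.2392);inslab();grab('g')
                                         ~~~~~~^^
  File "go.py", line 12, in inslab
    f=s["wrist_force"];print("t",round(s["clock"],2),"slab xy",(c*d[0]+si*d[1]).round(2),(-si*d[0]+c*d[1]).round(2),"z",s["eef_pos"][2].round(2),"yaw",s["eef_rot"][2].round(4),"F slab",(c*f[0]+si*f[1]).round(1),(-si*f[0]+c*f[1]).round(1),f[2].round(1),"M",s["moment"].round(2),"gap",s["finger_gap"].round(1))
                                                                                                                                                                                                                                                                                           ^^^^^^^^^^^^^^^^^^^^^
AttributeError: 'float' object has no attribute 'round'
```

>>> carry_out([
  [[0.18, 0, 0.8], 0, 0.3],
  [[0, 0, 1.3], 0, 0.3],
  [[0, 0, 1.2], 0, 0.3],
  [[0, 0, 0.7], 0, 0.3],
  [[0, 0, 0.4], 0, 0.3],
  [[0, 0, 0], 0, 0.3],
  [[0, 0, 0], 0, 0.3],
])

```text
clock: 6.2
eef_pos: [544.7, 147.0, 68.5]
eef_rot: [-3.142, 0.0, 0.238]
wrist_force: [-0.3, -0.9, -2.0]
finger_gap: 44.1
```

```bash
sed -i 's/s\["finger_gap"\].round(1)/round(s["finger_gap"],1)/' go.py; cat > see.py <<'E'
from go import *
tag=sys.argv[1]; inslab(); grab(tag)
for n,(u0,v0,u1,v1) in dict(top=(185,130,285,265),side=(195,150,345,280)).items():
    p=np.load(f'pics/{tag}_{n}.npz')['p'][v0:v1,u0:u1,::-1]
    cv2.imwrite(f'pics/{tag}2_{n}.png',cv2.convertScaleAbs(cv2.resize(p,None,fx=4.4,fy=4.4,interpolation=2),alpha=1.4))
E
python3 see.py g
```

```text
t 6.2 slab xy -6.31 2.02 z 68.47 yaw 0.2379 F slab -0.5 -0.8 -2.0 M [-0.03  0.03  0.03] gap 44.1
```

View pics/g2_side.png

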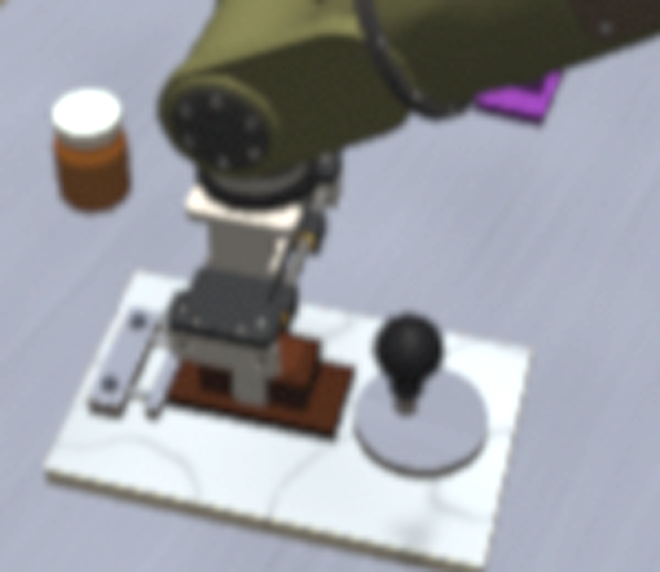

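The plinth hovers about 6 mm above the slab, between the pad (160,385) and the disc (420,425). I lower it slowly.

>>> carry_out([
  [[0, 0, 0.2], 0, 0.3],
  [[0, 0, 0.1], 0, 0.3],
  [[0, 0, 0.1], 0, 0.3],
  [[0, 0, 0.06], 0, 0.3],
  [[0, 0, 0.06], 0, 0.3],
  [[0, 0, 0.04], 0, 0.3],
  [[0, 0, 0], 0, 0.3],
  [[0, 0, 0], 0, 0.3],
])

```text
clock: 6.97
eef_pos: [544.6, 147.0, 62.8]
eef_rot: [-3.142, 0.0, 0.238]
wrist_force: [-0.5, 0.5, -1.9]
finger_gap: 43.6
```

```bash
python3 -c "
from go import *
inslab()"
```

```text
t 6.97 slab xy -6.4 2.03 z 62.83 yaw 0.2382 F slab -0.4 0.6 -1.9 M [ 0.02 -0.02  0.02] gap 43.6
```

>>> carry_out([
  [[0, 0, 0.04], 0, 0.3],
  [[0, 0, 0.02], 0, 0.3],
  [[0, 0, 0], 0, 0.3],
  [[0, 0, 0], 0, 0.3],
])

```text
clock: 7.3
eef_pos: [544.7, 147.0, 62.6]
eef_rot: [3.142, -0.0, 0.238]
wrist_force: [-3.0, -1.2, 4.4]
finger_gap: 43.6
```

```bash
python3 -c "
from go import *
inslab()"
```

```text
t 7.3 slab xy -6.3 2.01 z 62.62 yaw 0.2381 F slab -3.2 -0.4 4.4 M [-0.07  0.6   0.02] gap 43.6
```

>>> carry_out([
  [[0, 0.1, -0.02], 0, 0.3],
  [[0, 0.1, 0], 0, 0.3],
  [[0, 0, 0], 0, 0.3],
  [[0, 0, 0], 0, 0.3],
])

```text
clock: 7.63
eef_pos: [545.3, 145.2, 62.6]
eef_rot: [-3.141, -0.001, 0.238]
wrist_force: [-0.1, 2.4, 3.6]
finger_gap: 43.8
```

```bash
python3 -c "
from go import *
inslab()"
```

```text
t 7.63 slab xy -6.16 0.09 z 62.63 yaw 0.2381 F slab 0.5 2.3 3.6 M [ 0.55  0.15 -0.02] gap 43.8
```

>>> carry_out([
  [[0, 0.1, 0], 0, 0.3],
  [[0, 0, 0], 0, 0.3],
  [[0, 0, 0], 0, 0.3],
])

```text
clock: 7.88
eef_pos: [545.5, 144.4, 62.6]
eef_rot: [-3.141, -0.001, 0.238]
wrist_force: [-1.7, 4.8, 4.5]
finger_gap: 43.7
```

```bash
python3 -c "
from go import *
inslab()"
```

```text
t 7.88 slab xy -6.18 -0.73 z 62.65 yaw 0.2383 F slab -0.5 5.1 4.5 M [0.86 0.22 0.1 ] gap 43.7
```

>>> carry_out([
  [[0, 0.06, 0], 0, 0.3],
  [[0, 0, 0], 0, 0.3],
  [[0, 0, 0], 0, 0.3],
])

```text
clock: 8.13
eef_pos: [545.5, 144.3, 62.6]
eef_rot: [-3.14, -0.001, 0.238]
wrist_force: [-2.2, 8.7, 4.4]
finger_gap: 44.1
```

```bash
python3 -c "
from go import *
inslab()"
```

```text
t 8.13 slab xy -6.22 -0.81 z 62.64 yaw 0.2384 F slab -0.1 9.0 4.4 M [1.74 0.41 0.1 ] gap 44.1
```

>>> carry_out([
  [[0, 0.06, 0], 0, 0.3],
  [[0, 0, 0], 0, 0.3],
  [[0, 0, 0], 0, 0.3],
])

```text
clock: 8.38
eef_pos: [545.5, 144.2, 62.7]
eef_rot: [-3.14, -0.001, 0.238]
wrist_force: [-3.6, 12.6, 5.2]
finger_gap: 43.6
```

```bash
python3 -c "
from go import *
inslab()"
```

```text
t 8.38 slab xy -6.21 -0.86 z 62.68 yaw 0.2384 F slab -0.5 13.1 5.2 M [2.51 0.65 0.08] gap 43.6
```

The stop is felt at y ≈ −0.8. I ease off the y push and move +x to find the pad.

>>> carry_out([
  [[0, -0.08, 0], 0, 0.3],
  [[0.1, 0, 0], 0, 0.3],
  [[0, 0, 0], 0, 0.3],
  [[0, 0, 0], 0, 0.3],
])

```text
clock: 8.72
eef_pos: [545.6, 144.4, 62.6]
eef_rot: [-3.141, 0.002, 0.239]
wrist_force: [-8.7, 6.3, 10.6]
finger_gap: 43.8
```

```bash
python3 -c "
from go import *
inslab()"
```

```text
t 8.72 slab xy -6.07 -0.74 z 62.61 yaw 0.2385 F slab -7.0 8.2 10.6 M [1.17 1.66 0.08] gap 43.8
```

>>> carry_out([
  [[0.1, 0, 0], 0, 0.3],
  [[0, 0, 0], 0, 0.3],
  [[0, 0, 0], 0, 0.3],
])

```text
clock: 8.97
eef_pos: [546.0, 144.5, 62.5]
eef_rot: [-3.141, 0.004, 0.238]
wrist_force: [-14.8, 4.9, 13.5]
finger_gap: 43.9
```

```bash
python3 -c "
from go import *
inslab()"
```

```text
t 8.97 slab xy -5.72 -0.75 z 62.53 yaw 0.2385 F slab -13.3 8.3 13.5 M [0.89 2.57 0.04] gap 43.9
```

>>> carry_out([
  [[0, 0, -0.05], 0, 0.3],
  [[0, 0, 0], 0, 0.3],
  [[0, 0, 0], 0, 0.3],
])

```text
clock: 9.22
eef_pos: [546.0, 144.5, 62.6]
eef_rot: [-3.141, 0.004, 0.238]
wrist_force: [-10.9, 4.4, 8.4]
finger_gap: 43.8
```

```bash
python3 -c "
from go import *
inslab()"
```

```text
t 9.22 slab xy -5.71 -0.74 z 62.56 yaw 0.2384 F slab -9.5 6.8 8.4 M [1.05 1.96 0.13] gap 43.8
```

>>> carry_out([
  [[0.1, 0, 0], 0, 0.3],
  [[0, 0, 0], 0, 0.3],
  [[0, 0, 0], 0, 0.3],
])

```text
clock: 9.47
eef_pos: [546.9, 144.7, 62.6]
eef_rot: [-3.141, 0.004, 0.238]
wrist_force: [-12.7, 4.5, 7.2]
finger_gap: 43.7
```

```bash
python3 -c "
from go import *
inslab()"
```

```text
t 9.47 slab xy -4.76 -0.76 z 62.56 yaw 0.2384 F slab -11.3 7.4 7.2 M [0.98 2.12 0.09] gap 43.7
```

>>> carry_out([
  [[0, -0.06, -0.05], 0, 0.3],
  [[0, 0, 0], 0, 0.3],
  [[0, 0, 0], 0, 0.3],
])

```text
clock: 9.72
eef_pos: [547.6, 145.0, 62.8]
eef_rot: [-3.141, 0.002, 0.238]
wrist_force: [-3.4, 3.9, -1.7]
finger_gap: 43.7
```

```bash
python3 -c "
from go import *
inslab()"
```

```text
t 9.72 slab xy -3.97 -0.67 z 62.83 yaw 0.2382 F slab -2.4 4.6 -1.7 M [0.73 0.76 0.02] gap 43.7
```

>>> carry_out([
  [[0.05, 0, 0], 0, 0.3],
  [[0, 0, 0], 0, 0.3],
  [[0, 0, 0], 0, 0.3],
])

```text
clock: 9.97
eef_pos: [548.2, 145.1, 62.9]
eef_rot: [-3.141, 0.002, 0.238]
wrist_force: [-3.4, 2.2, -2.5]
finger_gap: 44.0
```

```bash
python3 see.py k
```

```text
t 9.97 slab xy -3.35 -0.67 z 62.9 yaw 0.2382 F slab -2.8 2.9 -2.5 M [0.76 0.78 0.1 ] gap 44.0
```

View pics/k2_side.png

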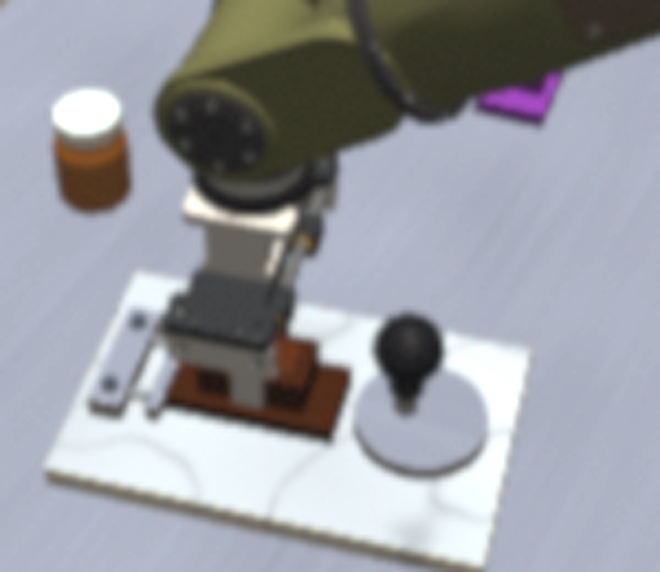

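The plinth now slides freely with its weight carried, so no pad contact yet. Continuing +x.

>>> carry_out([
  [[0.1, 0, 0], 0, 0.3],
  [[0, 0, 0], 0, 0.3],
  [[0, 0, 0], 0, 0.3],
])

```text
clock: 10.32
eef_pos: [548.9, 145.2, 62.9]
eef_rot: [-3.141, 0.002, 0.238]
wrist_force: [-6.7, 2.1, -1.7]
finger_gap: 43.8
```

```bash
python3 -c "
from go import *
inslab()"
```

```text
t 10.32 slab xy -2.67 -0.71 z 62.89 yaw 0.2382 F slab -6.0 3.6 -1.7 M [0.61 1.3  0.18] gap 43.8
```

>>> carry_out([
  [[0.1, 0, 0], 0, 0.3],
  [[0, 0, 0], 0, 0.3],
  [[0, 0, 0], 0, 0.3],
])

```text
clock: 10.57
eef_pos: [549.4, 145.4, 62.9]
eef_rot: [-3.141, 0.004, 0.238]
wrist_force: [-10.9, 1.5, 2.2]
finger_gap: 43.8
```

```bash
python3 -c "
from go import *
inslab()"
```

```text
t 10.57 slab xy -2.18 -0.7 z 62.85 yaw 0.2382 F slab -10.3 4.1 2.2 M [0.41 2.04 0.15] gap 43.8
```

>>> carry_out([
  [[0.1, 0, 0], 0, 0.3],
  [[0, 0, 0], 0, 0.3],
  [[0, 0, 0], 0, 0.3],
])

```text
clock: 10.82
eef_pos: [549.9, 145.5, 62.8]
eef_rot: [-3.141, 0.005, 0.238]
wrist_force: [-15.7, -0.1, 5.6]
finger_gap: 43.6
```

```bash
python3 -c "
from go import *
inslab()"
```

```text
t 10.82 slab xy -1.69 -0.68 z 62.82 yaw 0.2383 F slab -15.2 3.6 5.6 M [0.14 2.76 0.08] gap 43.6
```

The pad is confirmed: stiffness 10 N/mm, contact at x ≈ −2.9. I back off most of the compression, seat the plinth on the slab and release.

>>> carry_out([
  [[-0.1, 0.02, 0], 0, 0.3],
  [[-0.1, 0.02, 0.02], 0, 0.3],
  [[0, 0, 0.02], 0, 0.3],
  [[0, 0, 0], 0, 0.3],
])

```text
clock: 11.15
eef_pos: [549.1, 145.2, 62.8]
eef_rot: [-3.141, 0.002, 0.238]
wrist_force: [-7.9, 5.9, 3.1]
finger_gap: 43.8
```

```bash
python3 -c "
from go import *
inslab()"
```

```text
t 11.15 slab xy -2.47 -0.74 z 62.83 yaw 0.2384 F slab -6.3 7.6 3.1 M [1.02 1.4  0.08] gap 43.8
```

>>> carry_out([
  [[-0.04, -0.04, 0.03], 0, 0.3],
  [[0, 0, 0], 0, 0.3],
  [[0, 0, 0], 0, 0.3],
  [[0, 0, 0], 0, 0.65],
  [[0, 0, 0], 0, 0.65],
  [[0, 0, 0], 0, 0.65],
  [[0, 0, 0], 0, 0.65],
])

```text
clock: 11.73
eef_pos: [549.6, 145.1, 62.8]
eef_rot: [3.141, -0.001, 0.238]
wrist_force: [-0.4, 0.7, 0.5]
finger_gap: 61.1
```

```bash
python3 -c "
from go import *
inslab()"
```

```text
t 11.73 slab xy -2.07 -1.02 z 62.82 yaw 0.238 F slab -0.3 0.8 0.5 M [-0.02  0.03 -0.02] gap 61.1
```

>>> carry_out([
  [[0, 0, -0.5], 0, 0.65],
  [[0, 0, -1.5], 0, 0.65],
  [[0, 0, -2.5], 0, 0.8],
  [[0, 0, -3], 0, 1],
  [[0, 0, -2.5], 0, 1],
  [[0, 0, -1], 0, 1],
  [[0, 0, 0], -4, 1],
  [[0, 0, 0], -7, 1],
  [[0, 0, 0], -7, 1],
  [[0, 0, 0], -7, 1],
  [[0, 0, 0], -7, 1],
  [[0, 0, 0], -7, 1],
  [[0, 0, 0], -7, 1],
  [[0, 0, 0], -7, 1],
  [[0, 0, 0], -7, 1],
  [[0, 0, 0], -7, 1],
  [[0, 0, 0], -7, 1],
  [[0, 0, 0], -7, 1],
  [[0, 0, 0], -7, 1],
  [[0, 0, 0], -7, 1],
])

```text
clock: 13.4
eef_pos: [549.2, 145.2, 172.2]
eef_rot: [-3.141, -0.0, 1.902]
wrist_force: [-0.1, 0.4, 0.8]
finger_gap: 93.9
```

```bash
python3 -c "
from go import *
delta(449.6,116.3,163,1.90)"; python3 see.py m
```

```text
t 13.4 pos [549.2 145.2 172.2] rpy [-3.141 -0.     1.902] F [-0.1  0.4  0.8] gap 93.9 j [ 0.19  0.39  1.53 -0.    1.22 -0.14]
tool cm [  0.51 -10.35   0.93] turn deg 0.13
t 13.4 slab xy -2.44 -0.83 z 172.19 yaw 1.9022 F slab 0.0 0.4 0.8 M [-0.06 -0.1   0.03] gap 93.9
```

View pics/m2_side.png

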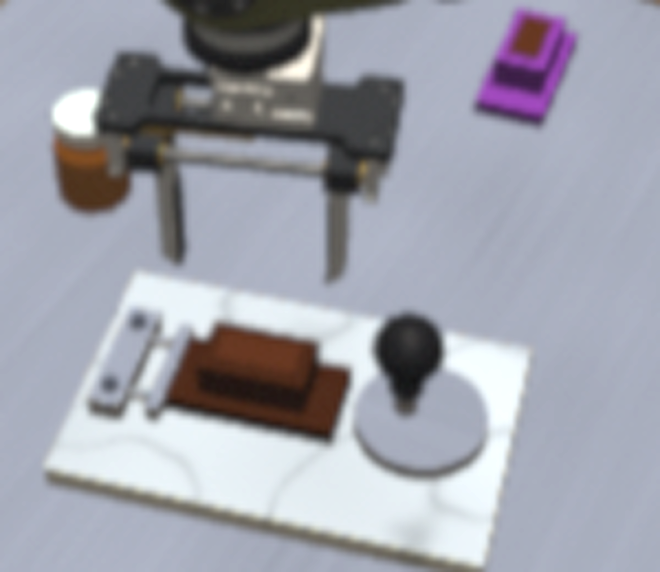

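The plinth sits squarely against the pad and stop, at about (270,375). I move over the ball.

>>> carry_out([
  [[0, -1, 0], 0, 1],
  [[0.1, -2, 0], 0, 1],
  [[0.1, -2.5, 0], 0, 1],
  [[0.1, -2.5, 0.3], 0, 1],
  [[0.1, -1.6, 0.3], 0, 1],
  [[0.1, -0.75, 0.3], 0, 1],
  [[0, 0, 0], 0, 1],
  [[0, 0, 0], 0, 1],
], grip_force=40)

```text
clock: 14.17
eef_pos: [450.2, 117.0, 163.9]
eef_rot: [3.141, 0.0, 1.894]
wrist_force: [0.2, -0.0, 0.6]
finger_gap: 94.1
```

```bash
python3 -c "
from go import *
delta(449.6,116.3,98,1.90)"
```

```text
t 14.17 pos [450.2 117.  163.9] rpy [3.141 0.    1.894] F [ 0.2 -0.   0.6] gap 94.1 j [ 0.18  0.18  1.83  0.    1.13 -0.15]
tool cm [-0.05 -0.08  6.59] turn deg -0.33
```

>>> carry_out([
  [[-0.05, -0.08, 0.6], 0, 1],
  [[0, 0, 1.2], 0, 1],
  [[0, 0, 1.6], 0, 1],
  [[0, 0, 1.6], 0, 1],
  [[0, 0, 1.0], 0, 1],
  [[0, 0, 0.6], 0, 1],
  [[0, 0, 0], 0, 1],
  [[0, 0, 0], 0, 1],
])

```text
clock: 14.83
eef_pos: [449.4, 116.2, 97.9]
eef_rot: [-3.142, -0.0, 1.896]
wrist_force: [-0.9, -0.7, -0.2]
finger_gap: 93.9
```

```bash
python3 -c "
from go import *
delta(449.6,116.3,98,1.90)"; python3 see.py n
```

```text
t 14.83 pos [449.4 116.2  97.9] rpy [-3.142 -0.     1.896] F [-0.9 -0.7 -0.2] gap 93.9 j [ 0.17  0.27  1.89  0.    0.98 -0.15]
tool cm [-0.    0.03 -0.01] turn deg -0.23
t 14.83 slab xy -106.25 -5.3 z 97.9 yaw 1.896 F slab -1.0 -0.5 -0.2 M [-0.05 -0.11 -0.03] gap 93.9
```

View pics/n2_side.png

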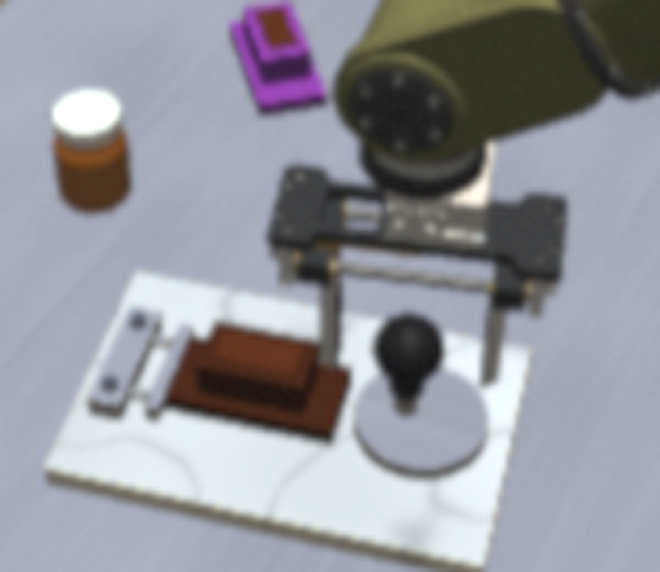

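The jaws straddle the ball at (410,345). Closing.

>>> carry_out([
  [[0, 0, 0], 0, 0.3],
  [[0, 0, 0], 0, 0.3],
  [[0, 0, 0], 0, 0.3],
  [[0, 0, 0], 0, 0.3],
  [[0, 0, 0], 0, 0.3],
  [[0, 0, 0], 0, 0.3],
  [[0, 0, 0], 0, 0.3],
  [[0, 0, 0], 0, 0.3],
], grip_force=45)

```text
clock: 15.6
eef_pos: [450.3, 116.5, 98.0]
eef_rot: [3.138, 0.0, 1.896]
wrist_force: [7.9, 3.4, -3.5]
finger_gap: 46.5
```

```bash
python3 -c "
from go import *
delta(449.6,116.3,98,1.90);inslab()"
```

```text
t 15.6 pos [450.3 116.5  98. ] rpy [3.138 0.    1.896] F [ 7.9  3.4 -3.5] gap 46.5 j [ 0.17  0.27  1.89  0.    0.98 -0.15]
tool cm [-0.   -0.08  0.  ] turn deg -0.23
t 15.6 slab xy -105.25 -5.22 z 98.01 yaw 1.896 F slab 8.5 1.4 -3.5 M [ 0.37 -1.55 -0.06] gap 46.5
```

>>> carry_out([
  [[0, 0.1, 0], 0, 0.3],
  [[0, 0, 0], 2, 0.3],
  [[0, 0, 0], 4, 0.3],
  [[0, 0, 0], 4, 0.3],
  [[0, 0, 0], 0, 0.3],
  [[0, 0, 0], 0, 0.3],
])

```text
clock: 16.1
eef_pos: [450.3, 116.5, 97.9]
eef_rot: [3.141, -0.0, 1.724]
wrist_force: [3.3, 0.1, 1.0]
finger_gap: 46.4
```

```bash
python3 -c "
from go import *
delta(449.6,116.3,98,1.90);inslab()"; python3 see.py o
```

```text
t 16.1 pos [450.3 116.5  97.9] rpy [ 3.141 -0.     1.724] F [3.3 0.1 1. ] gap 46.4 j [0.17 0.27 1.89 0.   0.98 0.02]
tool cm [-0.01 -0.07 -0.01] turn deg -10.11
t 16.1 slab xy -105.25 -5.22 z 97.94 yaw 1.7235 F slab 3.2 -0.7 1.0 M [ 0.06 -0.75 -0.11] gap 46.4
t 16.1 slab xy -105.25 -5.22 z 97.94 yaw 1.7235 F slab 3.2 -0.7 1.0 M [ 0.06 -0.75 -0.11] gap 46.4
```

View pics/o2_side.png

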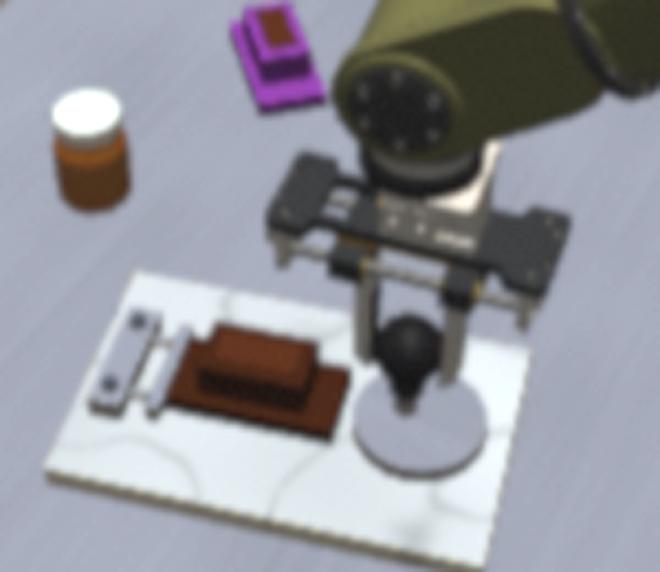

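>>> carry_out([
  [[0, 0.02, 0], 3, 0.3],
  [[0, 0, 0], 5, 0.3],
  [[0, 0, 0], 5, 0.3],
  [[0, 0, 0], 5, 0.3],
  [[0, 0, 0], 5, 0.3],
  [[0, 0, 0], 5, 0.3],
  [[0, 0, 0], 2, 0.3],
])

```text
clock: 16.78
eef_pos: [450.1, 116.6, 97.9]
eef_rot: [-3.142, 0.0, 1.195]
wrist_force: [-0.5, 0.1, 4.2]
finger_gap: 46.5
```

```bash
python3 see.py p
```

```text
t 16.78 slab xy -105.45 -5.16 z 97.93 yaw 1.195 F slab -0.4 0.2 4.2 M [ 0.   -0.23  0.12] gap 46.5
```

View pics/p2_side.png

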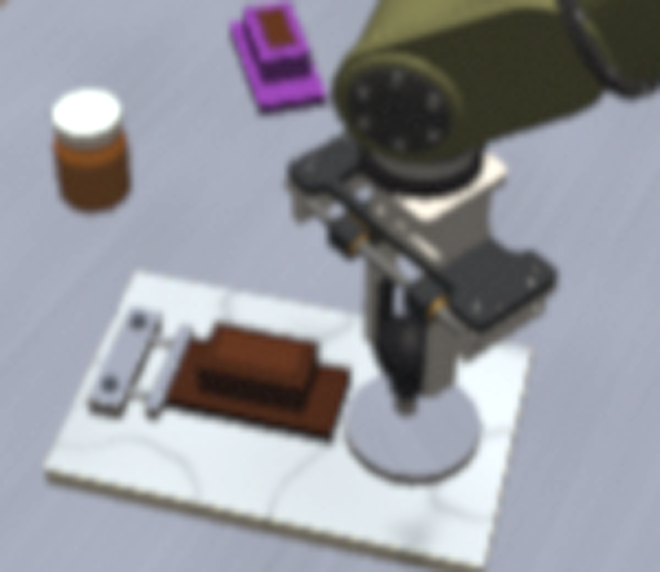

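The cam turns with the grip: the disc moved from (420,425) to (413,430), and Mz +0.12 matches free friction. Next I turn in small steps, watching the moment.

>>> carry_out([
  [[0, 0, 0], 2, 0.3],
  [[0, 0, 0], 2, 0.3],
])

```text
clock: 17.05
eef_pos: [450.1, 116.5, 97.9]
eef_rot: [-3.142, 0.0, 1.13]
wrist_force: [-1.3, 1.1, 4.3]
finger_gap: 46.4
```

```bash
python3 -c "
from go import *
inslab()"
```

```text
t 17.05 slab xy -105.46 -5.16 z 97.91 yaw 1.13 F slab -1.0 1.4 4.3 M [ 0.01 -0.04  0.1 ] gap 46.4
```

>>> carry_out([
  [[0, 0, 0], 2, 0.3],
  [[0, 0, 0], 2, 0.3],
])

```text
clock: 17.22
eef_pos: [450.1, 116.6, 97.9]
eef_rot: [-3.141, 0.0, 1.06]
wrist_force: [-1.7, 0.7, 5.2]
finger_gap: 46.3
```

```bash
python3 -c "
from go import *
inslab()"
```

```text
t 17.22 slab xy -105.47 -5.12 z 97.92 yaw 1.06 F slab -1.5 1.1 5.2 M [-0.03  0.01  0.17] gap 46.3
```

>>> carry_out([
  [[0, 0, 0], 2, 0.3],
  [[0, 0, 0], 2, 0.3],
])

```text
clock: 17.38
eef_pos: [450.0, 116.6, 97.9]
eef_rot: [-3.141, 0.0, 0.99]
wrist_force: [-1.6, 1.1, 5.4]
finger_gap: 46.7
```

```bash
python3 -c "
from go import *
inslab()"
```

```text
t 17.38 slab xy -105.51 -5.12 z 97.91 yaw 0.9901 F slab -1.3 1.4 5.4 M [0.05 0.03 0.13] gap 46.7
```

>>> carry_out([
  [[0, 0, 0], 2, 0.3],
  [[0, 0, 0], 2, 0.3],
])

```text
clock: 17.55
eef_pos: [450.0, 116.6, 97.9]
eef_rot: [-3.141, 0.0, 0.92]
wrist_force: [-2.2, 0.5, 5.8]
finger_gap: 46.7
```

```bash
python3 -c "
from go import *
inslab()"
```

```text
t 17.55 slab xy -105.55 -5.08 z 97.9 yaw 0.9204 F slab -2.1 1.1 5.8 M [0.08 0.07 0.14] gap 46.7
```

>>> carry_out([
  [[0, 0, 0], 2, 0.3],
  [[0, 0, 0], 2, 0.3],
])

```text
clock: 17.72
eef_pos: [450.0, 116.6, 97.9]
eef_rot: [-3.141, 0.0, 0.851]
wrist_force: [-1.7, 1.1, 5.9]
finger_gap: 46.7
```

```bash
python3 -c "
from go import *
inslab()"
```

```text
t 17.72 slab xy -105.54 -5.07 z 97.91 yaw 0.8506 F slab -1.3 1.5 5.9 M [0.05 0.12 0.09] gap 46.7
```

>>> carry_out([
  [[0, 0, 0], 2, 0.3],
  [[0, 0, 0], 2, 0.3],
])

```text
clock: 17.88
eef_pos: [449.9, 116.6, 97.9]
eef_rot: [-3.141, 0.0, 0.781]
wrist_force: [-2.5, 1.8, 5.1]
finger_gap: 46.8
```

```bash
python3 see.py q
```

```text
t 17.88 slab xy -105.58 -5.03 z 97.91 yaw 0.781 F slab -2.0 2.4 5.1 M [0.1  0.25 0.31] gap 46.8
```

View pics/q2_side.png

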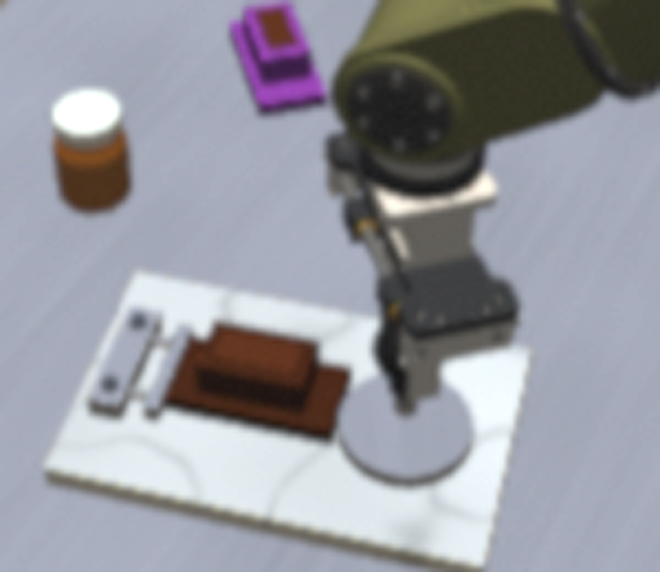

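The disc now touches the plinth's end at about (340,420), and Mz has jumped to 0.31. I use 1° steps from here.

>>> carry_out([
  [[0, 0, 0], 0, 0.3],
])

```text
clock: 18.07
eef_pos: [450.0, 116.6, 97.9]
eef_rot: [-3.141, 0.0, 0.782]
wrist_force: [-1.3, 1.4, 4.9]
finger_gap: 46.5
```

```bash
python3 -c "
from go import *
inslab()"
```

```text
t 18.07 slab xy -105.57 -5.05 z 97.93 yaw 0.7821 F slab -0.9 1.7 4.9 M [0.12 0.21 0.02] gap 46.5
```

>>> carry_out([
  [[0, 0, 0], 1, 0.3],
])

```text
clock: 18.15
eef_pos: [449.9, 116.6, 97.9]
eef_rot: [-3.141, 0.0, 0.766]
wrist_force: [-2.9, 1.3, 5.8]
finger_gap: 46.8
```

```bash
python3 -c "
from go import *
inslab()"
```

```text
t 18.15 slab xy -105.6 -5.05 z 97.91 yaw 0.7655 F slab -2.5 2.0 5.8 M [0.14 0.24 0.36] gap 46.8
```

>>> carry_out([
  [[0, 0, 0], 1, 0.3],
])

```text
clock: 18.23
eef_pos: [449.9, 116.6, 97.9]
eef_rot: [-3.141, 0.0, 0.747]
wrist_force: [-2.9, 1.4, 7.1]
finger_gap: 46.7
```

```bash
python3 -c "
from go import *
inslab()"
```

```text
t 18.23 slab xy -105.6 -5.03 z 97.9 yaw 0.7473 F slab -2.5 2.1 7.1 M [0.14 0.27 0.41] gap 46.7
```

The moment grew 0.31 → 0.36 → 0.41 N m against about 0.12 free, so roughly 12–13 N. The angle past contact (~0.10–0.12 rad) agrees. I release and lift.

>>> carry_out([
  [[0, 0, 0], 0, 0.3],
  [[0, 0, 0], 0, 1],
  [[0, 0, 0], 0, 1],
  [[0, 0, 0], 0, 1],
  [[0, 0, 0], 0, 1],
  [[0, 0, 0], 0, 1],
  [[0, 0, 0], 0, 1],
  [[0, 0, -0.5], 0, 1],
  [[0, 0, -1.5], 0, 1],
  [[0, 0, -2.5], 0, 1],
  [[0, 0, -3], 0, 1],
  [[0, 0, -3], 0, 1],
  [[0, 0, -3], 0, 1],
  [[-2, 0, -1.5], 0, 1],
  [[-3, 0, 0], 0, 1],
  [[-3, 0, 0], 0, 1],
  [[-2, 0, 0], 0, 1],
  [[0, 0, 0], 0, 1],
])

```text
clock: 19.73
eef_pos: [374.8, 47.4, 248.4]
eef_rot: [3.141, -0.001, 0.743]
wrist_force: [-0.5, 0.2, -0.1]
finger_gap: 93.9
```

```bash
python3 see.py r
```

```text
t 19.73 slab xy -195.0 -54.55 z 248.39 yaw 0.7432 F slab -0.4 0.3 -0.1 M [-0.07 -0.02  0.01] gap 93.9
```

View pics/r2_side.png

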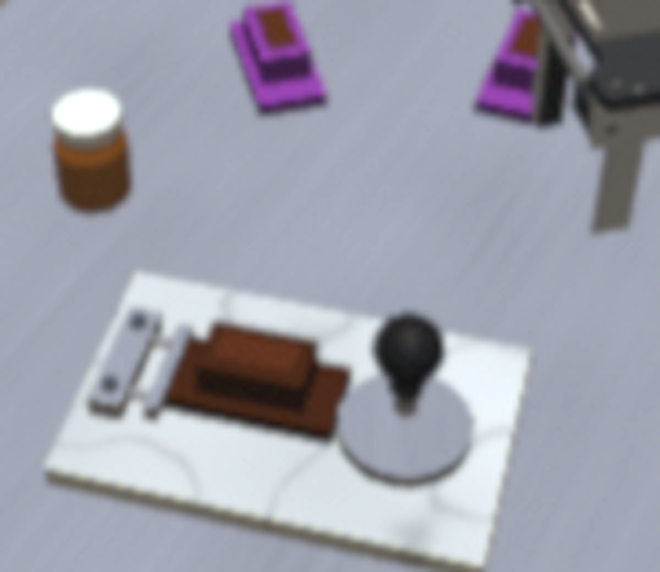

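View pics/r2_top.png

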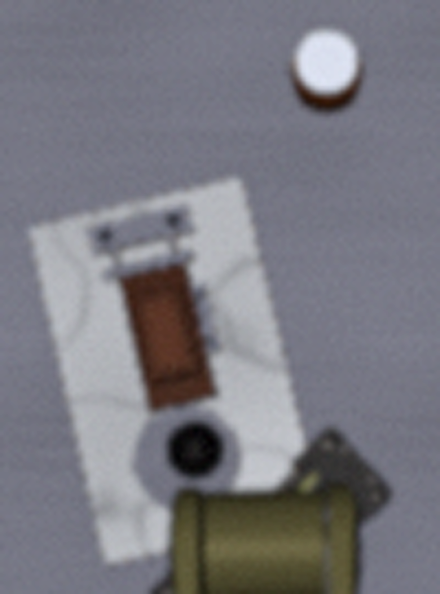

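The plinth is held between the cam, at (340,420), and the pad, and it lies along the stop. One quick pose check before handing in.

```bash
python3 - <<'E'
from fit import *
wins=dict(top=(200,180,245,235),side=(226,216,280,254))
for t in ("m","r"):
    for n in ("side","top"):
        if (t,n)==("m","top"): continue
        u0,v0,u1,v1=wins[n]; p=np.load(f"pics/{t}_{n}.npz")["p"].astype(float)[v0:v1,u0:u1]
        s=(p[...,0]-p[...,2]); lo,hi=0,20
        o=np.clip(s/hi,0,1).astype(np.float32)
        x,f=fit(PL,{n:o},wins,[549,144,.239],zs=20)
        c,si=np.cos(.2392),np.sin(.2392);d=x[:2]-[551.33,146.55]
        print(t,n,"slab",(c*d[0]+si*d[1]).round(2),(-si*d[0]+c*d[1]).round(2),"dyaw",(x[2]-.2392).round(4),"res",round(f,1))
E
```

```text
m side slab -1.61 -5.31 dyaw -0.0086 res 110.9
r side slab -0.67 -4.9 dyaw -0.0268 res 115.5
r top slab -2.99 -1.95 dyaw 0.0023 res 24.0
```

```bash
python3 - <<'E'
from fit import *
n="side";w=(226,216,280,254);u0,v0,u1,v1=w
for t in ("m","r"):
    p=np.load(f"pics/{t}_{n}.npz")["p"].astype(float)[v0:v1,u0:u1]
    b=p[...,2]
    o=np.clip((95-b)/(95-35),0,1)
    # keep only the component near plinth, brown dilated
    br=((p[...,0]/(p[...,2]+1)>1.3)&(b<70)).astype(np.uint8)
    nl,l,st,_=cv2.connectedComponentsWithStats(br); k=1+np.argmax(st[1:,4]); m=cv2.dilate((l==k).astype(np.uint8),np.ones((3,3)))
    o=(o*m).astype(np.float32)
    cv2.imwrite(f"pics/s_{t}.png",cv2.resize((o*255).astype(np.uint8),None,fx=10,fy=10))
    x,f=fit(PL,{n:o},{n:w},[549,144,.239],zs=20)
    c,si=np.cos(.2392),np.sin(.2392);d=x[:2]-[551.33,146.55]
    print(t,(c*d[0]+si*d[1]).round(2),(-si*d[0]+c*d[1]).round(2),"dyaw",(x[2]-.2392).round(4),"res",round(f,1))
E
```

```text
m -1.93 -2.65 dyaw -0.0344 res 75.9
r -1.19 -2.87 dyaw -0.0051 res 68.4
```

```bash
python3 -c "
from cell import workorder
print(workorder.sign_off())"
```

```text
the job is handed in; nothing more can be done
None
```

The plinth is on the slab, pushed into the corner between stop and fence pad, let go of, and clamped by the cam at an estimated 12–13 N. I handed the job in at about 20 s.

- **Placing:** I lowered the plinth onto the slab until I felt contact, then slid it against the side stop (felt at about 13 N). It then went against the sprung pad, which showed about 10 N/mm, and I backed off to light pad contact before releasing.
- **Clamping:** I gripped the ball at its centre height with 45 N and turned it clockwise about 1.15 rad. The turning moment rose from about 0.12 N m free to 0.41 N m. The 12–13 N comes from that moment and from turning roughly 0.1 rad past contact; I did not measure the squeeze directly.
- **Last checks:** In the final pictures the cam touches the plinth's end and the gripper is well clear. The jar looks in place. I did not look at the bowl or spatula again at the end, but the arm never worked near them.
- **Disagreements:**
    - **Final plinth pose:** the top-camera fit puts the plinth square to 0.002 rad at slab y ≈ −2 mm. The side-camera fit was poor: its angle errors ranged from −0.034 to −0.005 rad, but it showed about 0.7–0.9 mm of shift into the pad.
    - **Stop by feel:** I felt the stop about 1.2 mm to the +y of where vision put it.

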